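Find the full tin by its weight and press it home in the sprung holder

ROBOT

A 6-joint arm with a two-finger parallel gripper is mounted at the origin on the work surface. World frame = base frame: x ahead of the robot, y to its left, z up, the work surface at z = 0. Lengths are in mm, angles in degrees, forces in N, time in s.
With the tool pointing down it reaches from about 375 to 975 mm from the base axis. Payload 3.8 kg.
Tool frame: the origin (TCP) lies on the centre line of the jaws, within the pads' length; the fingertips stand 8 mm ahead of it and the grasp point (between the pads) lies 11 mm behind it; z points along the fingers, y is the line along which they close (so a half turn about z gives the same grasp; the last joint's range is limited). The gripper opens to 88 mm and grips with 3 to 60 N. Pads are 18 mm wide; open, the fingers measure 123 mm over their backs; the gripper's body (75 mm by 187 mm) begins 45 mm behind the grasp point.
Start: joints at [66.354, 15.12, 91.902, -0, 72.978, -2.114], TCP at [247.734, 627.89, 217.706] pointing down, gripper open.
Joint ranges: [-150.88, 150.88], [-54.13, 125.18], [17.81, 147.31], [-75.09, 255.09], [0, 152.58], [-146.25, 146.25]. Speed limits (degrees/s): [147.25, 147.25, 180, 180, 180, 180].

INTERFACE

Orientations are given as a 3x3 rotation matrix whose columns are the frame's x, y, z axes.
In Python, from bench import status, viewer, manip gives the robot as it stands.
- The arm moves only by the shell command python3 -m jog 'ROWS'. ROWS is JSON, a list of rows, each a list of 5 numbers: the closure, from -1 (fully open) to 1 (shut), so that 0 is half open, then the shift along the tool's x, y, z each as a share of 20 mm, from -1 to 1, then the turn about the tool's z as a share of 10 degrees, from -1 to 1. In form: [[claw, dx, dy, dz, twist], ...]. A call has 1 to 10 rows; each row shifts and turns the commanded pose from where the row before left it, along the tool's axes as they then stand; what a row does not reach is not made up. A row lasts 1/8 s, in which the tool goes at most 62.5 mm and 10.7 degrees, less where a joint would pass 70% of its speed; a pose out of reach is approached as far as the arm can. A call with a number of a shift or a turn outside -1 to 1 is refused whole. A call with a gripper value outside its range is refused whole. The fingers move at their own pace and stop on an object; the grip force is fixed at half the most. Time passes only in rows, so rows that do not move let the fingers close. It gives the time, the measured TCP pose, the force, the opening and the grip force at its end, in the units of the state.
- status.get_state(): the state, without advancing time (a new reading comes with each control period).
- viewer.read_camera(name): name is "side" or "top" or "wrist"; returns a dict with "image" (480x640x3 uint8, red, green, blue), "z_map" (480x640 float32, mm along the optical axis (not along the pixel's ray), 0 where there is no reading), "camera_matrix" (3x3 intrinsics, pixels), "extrinsics" (4x4, takes a point from world to camera coordinates); the wrist camera has in their place "T_tool_cam" (4x4, takes a point from camera to tool coordinates, whose origin is the TCP and whose axes are the flange's). Camera axes: x right, y up, looking along -z (the intrinsics and any distortion apply to the point x, -y, -z); pixel columns grow to the right and rows downward; lengths in mm; the calibration is good to about 2 mm. The wrist camera is an equidistant fisheye: a pixel r from the principal point sees the ray r / f radians off the axis. A picture is of the moment at which its call begins: read the wrist's pose just before it.
- manip.hand_in(): hands the job in; it is judged then, once.
Trained networks look in a picture, given as the dict that the camera call returned (one of the last four; its "shot" number tells which), for a name from the list of things; names that differ only in an ending like _2 or _b are one class to them, and where a whole thing is asked for, a point or a joint stands for the part that bears it (a point fixed in the world has none). Each returns a list of dicts, best first, with "conf" (0 to 1); they miss things now and then, are a little off and sometimes report something else, mostly with a low value. They report only what shows in the picture. A call takes as long as a camera call.
- viewer.cut_out(picture, target): "pixels" (480x640 bool, what is visible of it) and "box" ([centre column, centre row, width, height] in pixels, round what is visible of it).
The state is a dict: "time": time; "qpos": joint angles; "dq": joint speeds; "tau": joint torques, N m; "tcp_pos": TCP position; "orientation": TCP orientation; "force": force on the tool from outside, world axes, zero at the start; "wrist_torque": the same for the moment, N m; "opening": finger opening in mm; "gripper_force": force on a finger pad.
Only numpy, scipy, OpenCV 4.12 (cv2) and the standard library are available. Lean on these libraries where they do the work, as an engineer would, in place of code of your own. Each camera call takes 0.05 s, during which the arm holds its last target. There are 200 camera calls.

TASK

One of the two closed parts tins on the stall counter is full and the other is nearly empty, but from outside they do not tell: lift the tall tin well clear of the counter and hold it still to feel its weight, stand it back down where it was, then lift and feel the short tin. Press the heavier tin straight down into the sprung holder until it sits fully home on the floor pad, pressing gently once it is down, and let go; leave the lighter tin standing upright on the counter about where it was. Do not tip the tins or disturb the other goods.

Things in the scene. Friction and masses are not known exactly. Their poses are not given: they have to be found in the camera images.
- tall_tin_mid (a point): Centre (half-way up) of the tall tin: plain closed metal tin, lid pressed on (it does not come off), blank paper band, 56 x 56 mm square, 125 mm tall, standing on the counter; z up, x and y square to its sides. Weighs 0.2 to 0.65 kg in all; either tin may be the heavier, by 0.15 kg or more.
- short_tin_mid (a point): Centre (half-way up) of the short tin: the same kind of tin, 56 x 56 mm square and 100 mm tall; axes and weight range as for the tall tin.
- holder_mouth (a point): Centre of the open top of the holder's pocket, level with its rim, 60 mm above the counter; a seated tin's axis is within 3 mm of it. z up, x from the fixed back wall to the sprung plate. Pocket: 60 mm wide in y between fixed walls; fixed wall 29 mm to -x; fixed walls flare out 5 mm in their top 6 mm. Takes a 56 mm tin square to its sides, any of four ways round.
- holder: Grey metal tin holder screwed to the counter, at most 70 mm across from its middle; origin on the counter under the pocket's centre, axes as holder_mouth. Its dark rubber floor pad was set by hand somewhere 28 to 48 mm below the rim, height not given: feel for it as a sharp rise of force (it gives 1 mm per 10 N). Pressing a tin on the pad with over 30 N harms it.
- clip (a joint): Bright steel sprung plate on the +x side of the pocket, m pushed back: 0 at rest (24 mm from the centre), about 0.003 with a tin in, 0.010 most. It leans outward over its top 22 mm, lip 4 mm above the rim. It presses about 6 N and drags on the tin, so a tin does not sink in by its weight: pushing one down raises the vertical force on the gripper by up to 16 N from that when it hangs.
- parts_tray: Cream divided tray of small parts, 200 x 300 x 55 mm, bystander; origin at the centre of its underside.
- handheld: Black handheld radio standing upright, 30 x 58 x 115 mm and a 70 mm stub aerial, bystander; origin at the centre of its underside.
- speaker_mike: Black speaker microphone lying on the counter, 72 x 50 x 26 mm, bystander; origin at the centre of its underside.

How it is judged:
By the outcome, as a careful person would: the job done as asked, in the order asked, and still so for the second after the job is handed in, with the robot touching nothing.
It also fails if it takes over 72 s, if anything falls off the work surface, if the arm or the gripper's body presses on something with over 40 N, if the wrist force passes 120 N, or if a joint passes its speed limit or range.

## Working session

There is one attempt and no reset: what is moved stays moved. The work goes in short steps, Python scripts to look and compute and a shell command to move; the robot and the scene stay as the last step left them, time stands still between calls to the robot, and variables do not carry over. Pictures are saved under pics/ and viewed, at most 10 in all, crops included, and the job is handed in when it is done.

```bash
mkdir -p pics; cat > h.py <<'E'
import numpy as np, cv2
from bench import status, viewer, manip
def cloud(p):
    z=p["z_map"]; K=np.array(p["camera_matrix"]); v,u=np.mgrid[:480,:640]
    x=(u-K[0,2])/K[0,0]*z; y=(v-K[1,2])/K[1,1]*z
    c=np.stack([x,-y,-z,np.ones_like(z)],-1)
    return (c@np.linalg.inv(np.array(p["extrinsics"])).T)[...,:3]
E
python3 - <<'E'
from h import *
s=status.get_state(); print(s)
ims=[]
for n in("side","top"):
    p=viewer.read_camera(n); W=cloud(p); ims.append(p["image"])
    np.save(f"pics/{n}.npy",W)
    for t in("tall_tin_mid","short_tin_mid","holder","clip","parts_tray","handheld","speaker_mike"):
        for r in viewer.cut_out(p,t)[:2]:
            if r["conf"]<.2: continue
            q=W[r["pixels"]&(p["z_map"]>0)]
            if len(q)<20: print(n,t,"few");continue
            top=np.percentile(q[:,2],97); k=q[q[:,2]>top-5]
            (c,sz,a)=cv2.minAreaRect(k[:,:2].astype(np.float32))
            print(n,t,round(r["conf"],2),np.round(r["box"]),"top",round(top,1),"c",np.round(c,1),np.round(sz,1),round(a,1),"rng",np.percentile(q,[2,98],axis=0).round().tolist())
cv2.imwrite("pics/a.png",cv2.resize(np.vstack(ims)[...,::-1],(400,600)) if 0 else np.hstack([cv2.resize(i,(400,300)) for i in ims])[...,::-1])
cv2.imwrite("pics/top.png",ims[1][...,::-1])
cv2.imwrite("pics/side.png",ims[0][...,::-1])
E
```

```text
{'time': 0.0, 'qpos': array([ 6.63553380e+01,  1.51696179e+01,  9.19793176e+01,  3.65776349e-04,
        7.29766246e+01, -2.11210476e+00]), 'dq': array([ 0.02529241, -0.14356231,  0.02390738, -0.04087285, -0.11281571,
       -0.01656427]), 'tau': array([-2.58169221e-04, -5.02131593e+01, -3.56859827e+01,  7.25594605e-02,
        2.97657237e-02, -1.84995206e-04]), 'tcp_pos': array([247.4255005 , 627.22388946, 216.40089177]), 'orientation': array([[-9.30208434e-01,  3.67030635e-01, -8.84496020e-04],
       [ 3.67031691e-01,  9.30206277e-01, -2.00501716e-03],
       [ 8.68610279e-05, -2.18972194e-03, -9.99997599e-01]]), 'force': array([ 0.23179224, -0.16226838,  0.80429364]), 'wrist_torque': array([-0.02007763,  0.02651533, -0.05698383]), 'gripper_force': 0.0, 'opening': 87.82987479197774}
side tall_tin_mid 0.9 [258. 264.  57.  91.] top 124.7 c [487.4   9.5] [57.4 59.3] 5.4 rng [[458.0, -20.0, 4.0], [515.0, 34.0, 125.0]]
side short_tin_mid 0.87 [223. 227.  47.  69.] top 99.7 c [503.1 104.5] [150.9  66.1] 81.4 rng [[481.0, 119.0, 3.0], [537.0, 174.0, 100.0]]
side holder 0.67 [424. 393. 11
[... 878 characters left out ...]
121.0, 9.0], [540.0, 178.0, 104.0]]
top holder 0.61 [466. 262.  54.  70.] top 62.8 c [ 524.5 -293.3] [77.9 76.4] 76.8 rng [[471.0, -345.0, 1.0], [588.0, -244.0, 64.0]]
top clip 0.69 [478. 249.  29.  12.] top 66.2 c [ 557.3 -301.5] [49.1  8.8] 75.7 rng [[543.0, -326.0, 9.0], [564.0, -276.0, 66.0]]
top parts_tray 0.74 [287. 130. 165. 119.] top 56.0 c [784.   51.8] [202.4 300.7] 3.7 rng [[680.0, -95.0, 1.0], [886.0, 199.0, 57.0]]
top handheld 0.93 [388. 149.  39.  41.] top 181.4 c [ 730.5 -116.8] [8. 9.] 49.7 rng [[715.0, -162.0, 2.0], [756.0, -104.0, 185.0]]
top speaker_mike 0.77 [382. 338.  43.  46.] top 29.4 c [ 390.6 -132.8] [70.5 47.4] 43.0 rng [[356.0, -166.0, 16.0], [425.0, -99.0, 30.0]]
```

View pics/top.png

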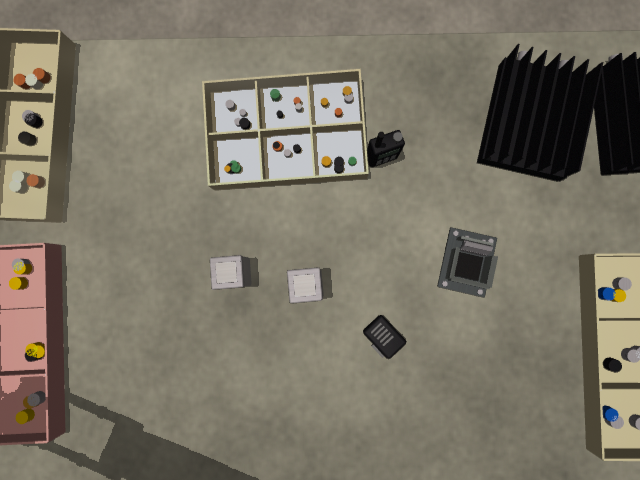

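View pics/side.png

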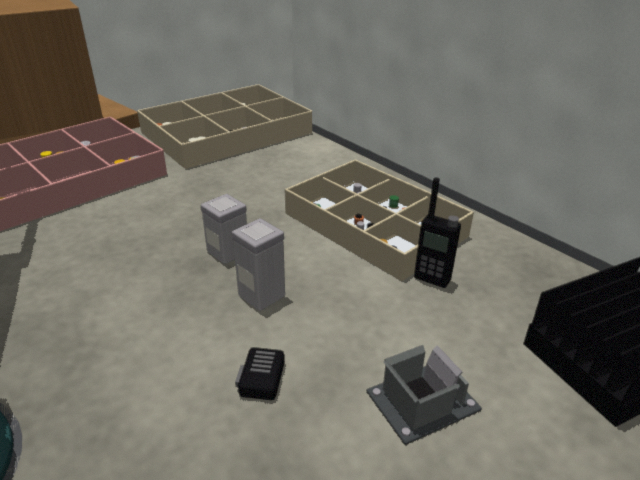

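The top view shows the tall tin at (305,285), the short tin at (227,272), the holder at (468,262) and the mike at (384,337). The side view agrees: tall (258,264), short (223,227), holder (424,393). The measured top heights of about 125 and 100 mm match the given sizes. Next I'll turn and go over the tall tin.

```bash
cat >> h.py <<'E'
def plan(x,y,z,yaw):
    "twist units first, then shift units in tool axes as they stand after the twist; yaw = world angle of tool y"
    s=status.get_state(); R=s["orientation"]; a=np.degrees(np.arctan2(R[1,1],R[0,1]))
    d=(yaw-a+90)%180-90
    t=np.radians(a+d); Y=np.array([np.cos(t),np.sin(t)]); X=np.array([-Y[1],Y[0]])
    e=np.array([x,y])-s["tcp_pos"][:2]
    print("t",round(s["time"],2),"tcp",s["tcp_pos"].round(1),"yaw",round(a,2),"tilt",R[:2,2].round(4),"F",s["force"].round(2),"open",round(s["opening"],1),"| twist",round(-d/10,3),"dx dy dz",(e@X/20).round(3),(e@Y/20).round(3),round((s["tcp_pos"][2]-z)/20,3))
E
python3 -m jog '[[-1,0,0,0,-0.9],[-1,0,0,0,-0.9],[-1,0,0,0,-0.8],[-1,-0.3,-1,0,0],[-1,-0.3,-1,0,0],[-1,-0.3,-1,0,0],[-1,-0.3,-1,0,0],[-1,-0.3,-1,0,0],[-1,-0.3,-1,0,0],[-1,-0.3,-1,0,0]]'
python3 -m jog '[[-1,-0.3,-1,0,0],[-1,-0.3,-1,0,0],[-1,-0.3,-1,0,0],[-1,-0.3,-1,0,0],[-1,-0.3,-1,0,0],[-1,-0.3,-1,0,0],[-1,-0.3,-1,0,0],[-1,-0.3,-1,0,0],[-1,-0.3,-1,0,0],[-1,-0.3,-1,0,0]]'
python3 -m jog '[[-1,-0.3,-1,0,0],[-1,-0.3,-1,0,0],[-1,-0.3,-1,0,0],[-1,-0.3,-1,0,0],[-1,-0.3,-1,0,0],[-1,-0.3,-1,0,0],[-1,-0.3,-1,0,0],[-1,-0.3,-1,0,0],[-1,-0.3,-1,0,0],[-1,-0.3,-1,0,0]]'
python3 -c "
from h import *
plan(488.5,10,88,94.5)"
```

```text
time: 2.05
tcp_pos: [301.0, 490.3, 217.8]
orientation: [[-0.997, -0.078, 0.0], [-0.078, 0.997, 0.0], [-0.0, 0.0, -1.0]]
force: [0.3, -0.6, -0.1]
opening: 87.9
gripper_force: 0.0
time: 3.3
tcp_pos: [376.3, 295.5, 217.7]
orientation: [[-0.997, -0.078, 0.0], [-0.078, 0.997, -0.0], [-0.0, -0.0, -1.0]]
force: [0.3, -0.0, -0.4]
opening: 88.0
gripper_force: 0.0
time: 4.55
tcp_pos: [451.4, 100.8, 217.7]
orientation: [[-0.997, -0.078, 0.0], [-0.078, 0.997, 0.0], [-0.0, 0.0, -1.0]]
force: [0.5, 0.2, -1.0]
opening: 88.1
gripper_force: 0.0
t 4.55 tcp [451.4 100.8 217.7] yaw 94.46 tilt [0.0002 0.    ] F [ 0.5   0.16 -0.97] open 88.1 | twist -0.004 dx dy dz -1.493 -4.674 6.487
```

```bash

python3 -m jog '[[-1,-0.3,-0.94,0,0],[-1,-0.3,-0.94,0,0],[-1,-0.3,-0.93,0,0],[-1,-0.3,-0.93,0,0],[-1,-0.29,-0.93,0,0],[-1,0,0,1,0],[-1,0,0,1,0],[-1,0,0,0,0]]'
python3 - <<'E'
from h import *
plan(488.5,10,88,94.5)
p=viewer.read_camera("wrist"); cv2.imwrite("pics/w1.png",p["image"][...,::-1]); print(p["T_tool_cam"],p["camera_matrix"])
E
```

```text
time: 5.55
tcp_pos: [486.8, 10.8, 176.0]
orientation: [[-0.997, -0.078, -0.004], [-0.078, 0.997, 0.0], [0.004, 0.0, -1.0]]
force: [0.2, -0.7, -0.3]
opening: 88.5
gripper_force: 0.0
t 5.55 tcp [486.8  10.8 176. ] yaw 94.45 tilt [-0.0038  0.0001] F [ 0.2  -0.7  -0.34] open 88.5 | twist -0.005 dx dy dz -0.082 -0.046 4.401
[[-5.40009611e-04  9.63658924e-01  2.67135147e-01  6.91247230e+01]
 [ 9.99999786e-01  4.21720157e-04  5.00177922e-04  1.24628140e+00]
 [ 3.69344642e-04  2.67135359e-01 -9.63658946e-01 -1.67381711e+02]
 [ 0.00000000e+00  0.00000000e+00  0.00000000e+00  1.00000000e+00]] [[371.64829954   0.         316.84676244]
 [  0.         371.64829954 238.23354657]
 [  0.           0.           1.        ]]
```

View pics/w1.png

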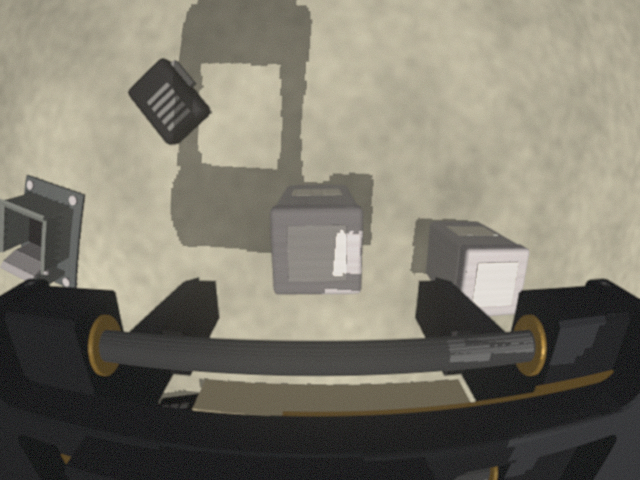

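The tall tin's top is at (317,250), midway between the fingers. Back-projected, it lies about 1 mm from the tool axis in x. I'll descend and grip.

```bash

python3 -m jog '[[-1,0,0,1,0],[-1,0,0,1,0],[-1,0,0,1,0],[-1,0,0,0.8,0],[-1,0,0,0.4,0],[-1,0,0,0,0],[0.2,0,0,0,0],[1,0,0,0,0],[1,0,0,0,0],[1,0,0,0,0]]'
python3 -m jog '[[1,0,0,0,0],[1,0,0,0,0]]'
python3 -c "
from h import *
plan(488.5,10,88,94.5)"
```

```text
time: 6.85
tcp_pos: [488.6, 11.2, 94.1]
orientation: [[-0.997, -0.078, 0.001], [-0.078, 0.997, -0.0], [-0.001, -0.0, -1.0]]
force: [0.1, -0.9, 1.7]
opening: 55.7
gripper_force: 30.0
time: 7.1
tcp_pos: [488.6, 11.2, 94.1]
orientation: [[-0.997, -0.078, 0.001], [-0.078, 0.997, -0.0], [-0.001, -0.0, -1.0]]
force: [-0.2, -0.9, 2.2]
opening: 55.3
gripper_force: 30.0
t 7.1 tcp [488.6  11.2  94.1] yaw 94.47 tilt [ 0.0006 -0.0002] F [-0.19 -0.88  2.24] open 55.3 | twist -0.003 dx dy dz 0.011 -0.06 0.304
```

```bash

python3 -m jog '[[1,0,0,-0.2,0],[1,0,0,-0.5,0],[1,0,0,-1,0],[1,0,0,-1,0],[1,0,0,-1,0],[1,0,0,-1,0],[1,0,0,-0.8,0],[1,0,0,-0.5,0],[1,0,0,0,0],[1,0,0,0,0]]'
for i in 1 2 3 4 5 6; do python3 -m jog '[[1,0,0,0,0],[1,0,0,0,0]]' | grep -E "force|tcp"; done
```

```text
time: 8.35
tcp_pos: [487.7, 11.4, 212.9]
orientation: [[-0.997, -0.078, -0.002], [-0.078, 0.997, 0.0], [0.001, 0.0, -1.0]]
force: [-0.2, -0.5, -5.4]
opening: 55.6
gripper_force: 30.0
tcp_pos: [487.9, 11.4, 213.1]
force: [-0.4, 0.7, -5.0]
gripper_force: 30.0
tcp_pos: [488.3, 11.4, 213.6]
force: [0.5, -0.1, -5.6]
gripper_force: 30.0
tcp_pos: [488.3, 11.4, 213.7]
force: [1.0, -0.4, -3.8]
gripper_force: 30.0
tcp_pos: [488.3, 11.4, 213.7]
force: [0.3, 0.1, -5.1]
gripper_force: 30.0
tcp_pos: [488.3, 11.4, 213.8]
force: [0.5, 0.2, -5.5]
gripper_force: 30.0
tcp_pos: [488.3, 11.4, 213.7]
force: [0.6, 0.1, -4.8]
gripper_force: 30.0
```

```bash

python3 -m jog '[[1,0,0,0.6,0],[1,0,0,1,0],[1,0,0,1,0],[1,0,0,1,0],[1,0,0,1,0],[1,0,0,0.8,0],[1,0,0,0.3,0],[1,0,0,0.15,0],[1,0,0,0.08,0],[1,0,0,0,0]]'
python3 -m jog '[[1,0,0,0.04,0],[1,0,0,0,0]]'
```

```text
time: 11.1
tcp_pos: [488.8, 11.3, 95.6]
orientation: [[-0.997, -0.078, 0.001], [-0.078, 0.997, -0.0], [-0.001, -0.0, -1.0]]
force: [0.2, -1.0, -4.7]
opening: 55.5
gripper_force: 30.0
time: 11.35
tcp_pos: [488.4, 11.3, 94.6]
orientation: [[-0.997, -0.078, 0.0], [-0.078, 0.997, -0.0], [-0.0, -0.0, -1.0]]
force: [-0.3, -0.2, -5.6]
opening: 55.4
gripper_force: 30.0
```

```bash

python3 -m jog '[[1,0,0,0.02,0],[1,0,0,0.02,0],[1,0,0,0,0]]'
```

```text
time: 11.72
tcp_pos: [488.7, 11.3, 94.1]
orientation: [[-0.997, -0.078, 0.001], [-0.078, 0.997, -0.0], [-0.001, -0.0, -1.0]]
force: [-0.5, 0.7, 0.2]
opening: 55.5
gripper_force: 30.0
```

```bash

python3 -m jog '[[0,0,0,0,0],[-1,0,0,0,0],[-1,0,0,0,0],[-1,0,0,-0.5,0],[-1,0,0,-1,0],[-1,0,0,-1,0],[-1,0,0,-1,0],[-1,0,0,-0.5,0],[-1,0,0,0,0]]'
python3 -m jog '[[-1,-0.23,0.96,0,0],[-1,-0.23,0.96,0,0],[-1,-0.23,0.96,0,0],[-1,-0.24,0.96,0,0],[-1,-0.24,0.97,0,0],[-1,-0.24,0.97,0,0],[-1,-0.24,0.97,0,0],[-1,0,0,0,0]]'
python3 - <<'E'
from h import *
plan(511,148.5,74,94.2)
p=viewer.read_camera("wrist"); cv2.imwrite("pics/w2.png",p["image"][...,::-1])
p=viewer.read_camera("top"); W=cloud(p)
for t in("tall_tin_mid",):
    r=viewer.cut_out(p,t)[0]; q=W[r["pixels"]&(p["z_map"]>0)]; k=q[q[:,2]>120]; print(cv2.minAreaRect(k[:,:2].astype(np.float32)), np.percentile(q[:,2],97))
E
```

```text
time: 12.85
tcp_pos: [489.1, 11.4, 174.6]
orientation: [[-0.997, -0.078, 0.002], [-0.078, 0.997, -0.0], [-0.002, -0.0, -1.0]]
force: [-0.2, -0.2, -0.2]
opening: 88.4
gripper_force: 0.0
time: 13.85
tcp_pos: [510.9, 149.9, 173.4]
orientation: [[-0.997, -0.08, -0.0], [-0.08, 0.997, 0.0], [0.0, 0.0, -1.0]]
force: [0.2, -1.0, -0.4]
opening: 88.2
gripper_force: 0.0
t 13.85 tcp [510.9 149.9 173.4] yaw 94.59 tilt [-0.0001  0.    ] F [ 0.21 -1.04 -0.39] open 88.2 | twist 0.039 dx dy dz -0.002 -0.07 4.971
((489.1051025390625, 10.900274276733398), (56.69137191772461, 56.71627426147461), 4.836158275604248) 128.58228048832848
```

View pics/w2.png

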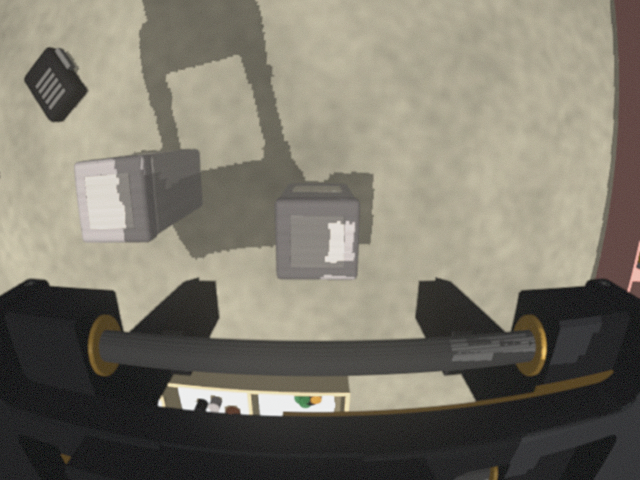

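The tall tin is back in place. The short tin's top is at (317,237), centred between the fingers and about 2 mm off in tool x. I'll descend, grip and lift.

```bash

python3 -m jog '[[-1,0.08,-0.03,1,0],[-1,0,0,1,0],[-1,0,0,1,0],[-1,0,0,1,0],[-1,0,0,0.6,0],[-1,0,0,0.3,0],[0.2,0,0,0,0],[1,0,0,0,0],[1,0,0,0,0],[1,0,0,0,0]]'
python3 -m jog '[[1,0,0,-0.2,0],[1,0,0,-0.5,0],[1,0,0,-1,0],[1,0,0,-1,0],[1,0,0,-1,0],[1,0,0,-1,0],[1,0,0,-0.8,0],[1,0,0,-0.5,0],[1,0,0,0,0],[1,0,0,0,0]]'
for i in 1 2 3 4 5 6; do python3 -m jog '[[1,0,0,0,0],[1,0,0,0,0]]' | grep -E "force|tcp"; done
```

```text
time: 15.25
tcp_pos: [509.7, 148.2, 76.2]
orientation: [[-0.997, -0.078, 0.001], [-0.078, 0.997, 0.001], [-0.001, 0.001, -1.0]]
force: [-0.3, 0.9, 2.9]
opening: 55.2
gripper_force: 30.1
time: 16.5
tcp_pos: [508.6, 147.7, 194.7]
orientation: [[-0.997, -0.078, -0.001], [-0.078, 0.997, -0.0], [0.001, -0.0, -1.0]]
force: [-0.8, 0.1, -2.6]
opening: 55.0
gripper_force: 30.1
tcp_pos: [508.7, 147.7, 194.8]
force: [-0.1, 0.0, -2.5]
gripper_force: 30.1
tcp_pos: [509.1, 147.8, 195.4]
force: [-0.1, -0.1, -2.3]
gripper_force: 30.1
tcp_pos: [509.2, 147.8, 195.5]
force: [0.8, -0.2, -2.4]
gripper_force: 30.1
tcp_pos: [509.2, 147.8, 195.5]
force: [-0.5, 0.5, -3.0]
gripper_force: 30.1
tcp_pos: [509.1, 147.8, 195.5]
force: [-0.6, -0.6, -2.5]
gripper_force: 30.1
tcp_pos: [509.1, 147.8, 195.5]
force: [0.1, -0.2, -3.1]
gripper_force: 30.1
```

The short tin weighs about 2.6 N against 5.1 N for the tall one, so the tall tin is heavier. I'll put the short tin back.

```bash

python3 -m jog '[[1,0,0,0.6,0],[1,0,0,1,0],[1,0,0,1,0],[1,0,0,1,0],[1,0,0,1,0],[1,0,0,0.8,0],[1,0,0,0.3,0],[1,0,0,0.15,0],[1,0,0,0.08,0],[1,0,0,0.02,0]]'
python3 -m jog '[[1,0,0,0.02,0],[1,0,0,0.02,0],[1,0,0,0,0]]'
```

```text
time: 19.25
tcp_pos: [509.7, 147.9, 77.1]
orientation: [[-0.997, -0.078, 0.001], [-0.078, 0.997, 0.0], [-0.001, 0.0, -1.0]]
force: [-0.9, 0.3, -2.0]
opening: 54.8
gripper_force: 30.1
time: 19.62
tcp_pos: [509.4, 147.9, 76.2]
orientation: [[-0.997, -0.078, 0.001], [-0.078, 0.997, 0.0], [-0.001, 0.0, -1.0]]
force: [0.3, 0.7, 0.5]
opening: 54.9
gripper_force: 30.1
```

```bash

python3 -m jog '[[0,0,0,0,0],[-1,0,0,0,0],[-1,0,0,0,0],[-1,0,0,-0.5,0],[-1,0,0,-1,0],[-1,0,0,-1,0],[-1,0,0,-1,0],[-1,0,0,-1,0],[-1,0,0,-0.4,0]]'
python3 -m jog '[[-1,0.23,-0.96,0,0],[-1,0.23,-0.96,0,0],[-1,0.23,-0.96,0,0],[-1,0.23,-0.96,0,0],[-1,0.23,-0.96,0,0],[-1,0.22,-0.96,0,0],[-1,0.22,-0.96,0,0],[-1,0,0,0,0]]'
python3 -c "
from h import *
plan(488.5,11.2,94,94.5)"
```

```text
time: 20.75
tcp_pos: [510.2, 148.0, 175.8]
orientation: [[-0.997, -0.078, 0.003], [-0.078, 0.997, 0.001], [-0.003, 0.0, -1.0]]
force: [0.2, -0.8, -0.4]
opening: 88.3
gripper_force: 0.0
time: 21.75
tcp_pos: [487.1, 9.5, 173.1]
orientation: [[-0.997, -0.075, -0.001], [-0.075, 0.997, -0.0], [0.001, 0.0, -1.0]]
force: [-0.1, 0.1, -0.1]
opening: 88.4
gripper_force: 0.0
t 21.75 tcp [487.1   9.5 173.1] yaw 94.29 tilt [-0.0011 -0.0001] F [-0.1   0.09 -0.07] open 88.4 | twist -0.021 dx dy dz -0.078 0.078 3.956
```

```bash

python3 -m jog '[[-1,0,0.03,1,0],[-1,0,0,1,0],[-1,0,0,1,0],[-1,0,0,0.6,0],[-1,0,0,0.35,0],[-1,0,0,0,0],[0.2,0,0,0,0],[1,0,0,0,0],[1,0,0,0,0],[1,0,0,0,0]]'
python3 -m jog '[[1,0,0,-0.2,0],[1,0,0,-0.5,0],[1,0,0,-1,0],[1,0,0,-1,0],[1,0,0,-1,0],[1,0,0,-1,0],[1,0,0,-0.5,0],[1,0,0,-0.3,0]]'
python3 - <<'E'
from h import *
plan(522,-294,200,76)
for n in("top","side"):
    W=np.load(f"pics/{n}.npy"); m=(np.hypot(W[...,0]-523,W[...,1]+294)<75)
    m&=(W[...,2]>(59 if n=="top" else 56))&(W[...,2]<(64 if n=="top" else 61.3))
    q=W[m]; h=np.histogram2d(q[:,0],q[:,1],bins=[np.arange(465,585,6),np.arange(-350,-240,6)])[0].astype(int)
    print(n,len(q)); print(h)
E
```

```text
time: 23.0
tcp_pos: [488.2, 11.7, 95.1]
orientation: [[-0.997, -0.078, 0.001], [-0.078, 0.997, -0.0], [-0.001, -0.0, -1.0]]
force: [-0.1, -1.3, 1.3]
opening: 55.3
gripper_force: 30.0
time: 24.0
tcp_pos: [487.7, 11.9, 205.0]
orientation: [[-0.997, -0.078, 0.0], [-0.078, 0.997, 0.0], [-0.0, 0.0, -1.0]]
force: [-0.2, 0.0, -5.5]
opening: 55.7
gripper_force: 30.0
t 24.0 tcp [487.7  11.9 205. ] yaw 94.47 tilt [0. 0.] F [-0.16  0.03 -5.5 ] open 55.7 | twist 1.847 dx dy dz -5.363 -14.428 0.249
top 303
[[ 0  0  0  0  0  0  0  0  0  0  0  0  0  0  0  0  0  0]
 [ 0  0  0  0  0  0  0  0  0  0  0  0  0  0  0  0  0  0]
 [ 0  0  0  0  1  5  5  2  0  0  0  0  0  0  0  0  0  0]
 [ 0  0  0  0  5  3  4  3  8  8  2  1  0  0  0  0  0  0]
 [ 0  0  0  0  7  0  0  0  2  1  4  5  5  5  3  1  0  0]
 [ 0  0  0  1  6  0  0  0  0  0  0  0  0  2  3  4  4  0]
 [ 0  0  0  2  4  0  0  0  0  0  0  0  0  0  0  0  6  0]
 [ 0  0  0  3  3  0  0  0  0  0  0  0  0  0  0  1  5  0]
 [ 0  0  0  8  2  0  0  0  0  0  0  0  0  0  0  2  5  0]
 [ 0  0  0  7  0  0  0  0  0  0  0  0  0  0  0  5  3  0]
 [ 0  0  2  6  0  0  0  0  0  0
[... 875 characters left out ...]
 0  0  7 15  0]
 [ 0  0  0 14  1  0  0  0  0  0  0  0  0  0  0 13  8  0]
 [ 0  0  2 13  0  0  0  0  0  0  0  0  0  0  0 17  2  0]
 [ 0  0  7  9  0  0  0  0  0  0  0  0  0  0  2 19  0  0]
 [ 0  0 11  4  0  0  0  0  0  0  0  0  0  0  4 14  0  0]
 [ 0  0 12  3  0  0  0  0  0  0  0  0  0  0 12 10  0  0]
 [ 0  0  3  0  0  0  0  0  0  0  0  0  0  0 15  4  0  0]
 [ 0  0  0  0 18 10  2  2  0  0  0  0  0  1 19  0  0  0]
 [ 0  0  0  2 11 15 22 21 17  9  4  0  0  1 11  0  0  0]
 [ 0  0  0  1  0  0  1  4  9 13 18 17  5  0  0  0  0  0]
 [ 0  0  0  0  0  0  0  0  0  0  0  3  1  0  0  0  0  0]
 [ 0  0  0  0  0  0  0  0  0  0  0  0  0  0  0  0  0  0]
 [ 0  0  0  0  0  0  0  0  0  0  0  0  0  0  0  0  0  0]]
```

```bash
cat >> h.py <<'E'
from scipy.optimize import least_squares
def holder(W,zl,zh,ret=False):
    m=(np.hypot(W[...,0]-523,W[...,1]+294)<75)&(W[...,2]>zl)&(W[...,2]<zh); q=W[m][:,:2]
    def loc(p):
        c,s=np.cos(p[2]),np.sin(p[2]); d=q-p[:2]; return d@np.array([[c,-s],[s,c]])
    def f(p):
        l=loc(p); k=l[:,0]<30
        r=np.min([abs(l[:,1]-p[3]),abs(l[:,1]+p[3]),abs(l[:,0]+p[3]-1)],axis=0)
        return np.where(k,r,0)
    s=least_squares(f,[521,-294,np.radians(-14),37],loss="soft_l1",x_scale=[1,1,.02,1])
    l=loc(s.x); k=l[:,0]<30
    print("holder",s.x[:2].round(2),"ang",np.degrees(s.x[2]).round(2),"half",s.x[3].round(2),"rms",np.sqrt(np.mean(f(s.x)**2)).round(2),"n",k.sum(),"clip x",np.median(l[~k,0]).round(1), "outer",np.percentile(l[k],[1,99],axis=0).round(1).tolist())
    return s.x
E
python3 - <<'E'
from h import *
holder(np.load("pics/top.npy"),60,64); holder(np.load("pics/side.npy"),57,61)
E
python3 -m jog '[[1,-0.2,-0.9,0,0],[1,-0.2,-0.9,0,0],[1,-0.2,-0.9,0,0],[1,-0.2,-0.9,0,0],[1,-0.2,-0.9,0,0],[1,-0.2,-0.9,0,0.3],[1,-0.2,-0.9,0,0.3],[1,-0.2,-0.9,0,0.3],[1,-0.2,-0.9,0,0.3],[1,-0.2,-0.9,0,0.3]]'
python3 -c "
from h import *
plan(522,-294,200,76)"
```

```text
holder [ 523.81 -292.62] ang -13.03 half 36.1 rms 2.15 n 135 clip x 34.1 outer [[-37.0, -38.7], [27.6, 38.1]]
holder [ 521.45 -294.14] ang -13.87 half 36.3 rms 2.5 n 426 clip x 33.1 outer [[-36.8, -38.3], [25.0, 39.1]]
time: 25.25
tcp_pos: [532.5, -167.7, 204.7]
orientation: [[-0.983, 0.186, -0.0], [0.186, 0.983, -0.0], [0.0, -0.0, -1.0]]
force: [0.5, 0.3, -5.4]
opening: 55.6
gripper_force: 30.0
t 25.25 tcp [ 532.5 -167.7  204.7] yaw 79.27 tilt [-0. -0.] F [ 0.51  0.32 -5.37] open 55.6 | twist 0.327 dx dy dz -1.02 -6.255 0.235
```

```bash

python3 -m jog '[[1,-0.17,-0.9,0,0.16],[1,-0.17,-0.9,0,0.16],[1,-0.17,-0.9,0,0],[1,-0.17,-0.9,0,0],[1,-0.17,-0.9,0,0],[1,-0.17,-0.9,0,0],[1,-0.05,-0.8,0,0],[1,0,0,0,0],[1,0,0,0,0]]'
python3 - <<'E'
from h import *
plan(522.5,-293,200,76)
for n in("top","side"):
    p=viewer.read_camera(n); W=cloud(p); W0=np.load(f"pics/{n}.npy"); o=3.4 if n=="top" else 0
    cv2.imwrite(f"pics/{n}2.png",p["image"][120:420,280:640,::-1])
    h=holder(W0,56.5+o,61.3+o)
    c=np.hypot(W[...,0]-523,W[...,1]+294)<60
    zt=status.get_state()["tcp_pos"][2]-95+125
    for r in viewer.cut_out(p,"tall_tin_mid")[:1]:
        q=W[r["pixels"]&(p["z_map"]>0)]; print(n,"tin conf",r["conf"],"z rng",np.percentile(q[:,2],[2,50,98]).round(1))
        k=q[(q[:,2]>95)&(q[:,2]<225)]; print(len(k),"all bbox",cv2.minAreaRect(k[:,:2].astype(np.float32)))
        cc,ss=np.cos(h[2]),np.sin(h[2]); l=(k[:,:2]-h[:2])@np.array([[cc,-ss],[ss,cc]]); print("local 1..99",np.percentile(l,[0.5,3,97,99.5],axis=0).round(1).tolist())
E
```

```text
time: 26.38
tcp_pos: [525.1, -291.7, 204.6]
orientation: [[-0.971, 0.238, -0.0], [0.238, 0.971, 0.001], [0.0, 0.001, -1.0]]
force: [0.6, -0.2, -5.7]
opening: 55.7
gripper_force: 30.0
t 26.38 tcp [ 525.1 -291.7  204.6] yaw 76.25 tilt [-0.0002  0.0008] F [ 0.57 -0.22 -5.74] open 55.7 | twist 0.025 dx dy dz 0.112 -0.093 0.228
holder [ 524.05 -292.68] ang -12.9 half 36.18 rms 2.07 n 145 clip x 34.1 outer [[-37.2, -38.7], [26.8, 38.1]]
top tin conf 0.71 z rng [131.5 234.2 238.3]
129 all bbox ((499.09503173828125, -283.1767272949219), (52.262508392333984, 4.737376689910889), 70.73247528076172)
local 1..99 [[-27.4, -22.3], [-27.2, -21.4], [-22.8, 29.1], [-21.4, 29.4]]
holder [ 521.43 -294.21] ang -13.85 half 36.2 rms 2.87 n 470 clip x 33.1 outer [[-36.7, -38.2], [26.8, 39.0]]
side tin conf 0.98 z rng [114.3 186.1 234.6]
5205 all bbox ((603.831787109375, -224.24777221679688), (287.03045654296875, 76.05120086669922), 40.060157775878906)
local 1..99 [[-26.8, -26.0], [-26.4, -25.5], [24.4, 24.8], [27.9, 29.0]]
```

View pics/side2.png

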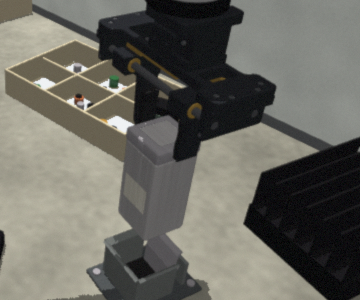

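The crop shows the tin hanging upright over the holder, with its bottom near (155,240) above the pocket at (145,260). I'll fit the vertical faces of both in this view to find their offset and angle.

```bash
cat > al.py <<'E'
from h import *
p=viewer.read_camera("side"); W=cloud(p); W0=np.load("pics/side.npy"); s=status.get_state(); zb=s["tcp_pos"][2]-94.5
a=np.radians(-13.8); c,sn=np.cos(a),np.sin(a); O=np.array([521.5,-294.2]); M=np.array([[c,-sn],[sn,c]])
def L(W): return np.concatenate([(W[...,:2]-O)@M,W[...,2:3]],-1).reshape(-1,3)
def fit(l,ax,lo,hi,zl,zh,name):
    o=1-ax; k=(l[:,ax]>lo)&(l[:,ax]<hi)&(abs(l[:,o])<22)&(l[:,2]>zl)&(l[:,2]<zh); q=l[k]
    for _ in range(4):
        A=np.c_[np.ones(len(q)),q[:,o],q[:,2]-q[:,2].mean()]; x=np.linalg.lstsq(A,q[:,ax],rcond=None)[0]; r=q[:,ax]-A@x
        q=q[abs(r)<max(2*r.std(),.3)]
    print(name,"n",len(q),"pos",x[0].round(2),"slope deg",np.degrees(x[1]).round(2),"zslope",x[2].round(4),"sd",r.std().round(2))
l=L(W); l0=L(W0)
for ax,n in((0,"-x face"),(1,"-y face")):
    fit(l,ax,-33,-21,zb+5,zb+75,"tin "+n)
    fit(l0,ax,-44,-34,12,50,"holder outer "+n)
m=(l0[:,2]>57)&(l0[:,2]<61.3)
k=l0[m&(abs(l0[:,0])<22)]
print("y walls rim: neg",np.percentile(k[k[:,1]<0,1],[2,10,50,90]).round(1),"pos",np.percentile(k[k[:,1]>0,1],[2,50,90,98]).round(1))
k=l0[m&(abs(l0[:,1])<25)&(l0[:,0]<0)]; print("back rim",np.percentile(k[:,0],[2,10,50,90]).round(1))
E
python3 al.py
```

```text
tin -x face n 1110 pos -25.62 slope deg -0.75 zslope -0.0013 sd 0.44
holder outer -x face n 5 pos -34.57 slope deg 1.17 zslope 0.0021 sd 0.1
tin -y face n 1271 pos -24.74 slope deg 0.55 zslope 0.007 sd 0.46
holder outer -y face n 235 pos -34.36 slope deg 0.22 zslope -0.0006 sd 0.22
y walls rim: neg [-38.4 -38.  -36.4 -34.4] pos [  34.2  806.8 1070.2 2357.3]
back rim [-36.9 -36.3 -35.3 -33.1]
```

```bash
sed -i 's/-44,-34,12,50/-40,-30,8,48/; s/m=(l0/m=(np.hypot(l0[:,0],l0[:,1])<60)\&(l0/' al.py; cat >> al.py <<'E'
e=l0[m]; 
for b in range(-20,21,10):
    f=e[(abs(e[:,0]-b)<5)]; g=e[(abs(e[:,1]-b)<5)]
    n=f[(f[:,1]<-28),1]; q=f[(f[:,1]>28),1]; x=g[(g[:,0]<-25),0]
    print(b,"neg y",n.min().round(1),n.max().round(1),"pos y",q.min().round(1),q.max().round(1),"back x",x.min().round(1),x.max().round(1))
E
python3 al.py
```

```text
tin -x face n 1082 pos -25.57 slope deg -0.94 zslope -0.0015 sd 0.41
holder outer -x face n 441 pos -32.9 slope deg -0.49 zslope 0.0064 sd 0.38
tin -y face n 1257 pos -24.81 slope deg 0.52 zslope 0.0071 sd 0.44
holder outer -y face n 522 pos -34.0 slope deg 0.51 zslope -0.003 sd 0.42
y walls rim: neg [-38.4 -38.  -36.4 -34.4] pos [34.1 36.4 38.1 39.3]
back rim [-36.9 -36.3 -35.3 -33.1]
-20 neg y -38.4 -33.5 pos y 33.5 39.3 back x -36.3 -31.8
-10 neg y -38.9 -34.1 pos y 34.1 39.5 back x -37.0 -32.2
0 neg y -38.3 -33.0 pos y 34.1 38.8 back x -37.0 -32.9
10 neg y -38.1 -32.9 pos y 32.2 38.5 back x -36.6 -31.7
20 neg y -38.2 -32.7 pos y 34.3 39.2 back x -36.9 -32.3
```

```bash

python3 -m jog '[[1,0.1,-0.15,0.5,0],[1,0,0,0.8,0],[1,0,0,0.6,0],[1,0,0,0.2,0],[1,0,0,0,0],[1,0,0,0,0],[1,0,0,0,0]]'
python3 al.py | grep tin
python3 - <<'E'
from h import *
p=viewer.read_camera("side")
cv2.imwrite("pics/s3.png",cv2.resize(p["image"][280:460,340:520,::-1],(540,540)))
E
```

```text
time: 27.55
tcp_pos: [523.0, -294.8, 163.4]
orientation: [[-0.971, 0.237, 0.001], [0.237, 0.971, -0.001], [-0.001, -0.0, -1.0]]
force: [-0.1, 1.1, -5.7]
opening: 55.2
gripper_force: 30.0
tin -x face n 959 pos -27.0 slope deg -0.52 zslope -0.0027 sd 0.4
tin -y face n 1129 pos -28.57 slope deg 0.49 zslope 0.0082 sd 0.44
```

View pics/s3.png

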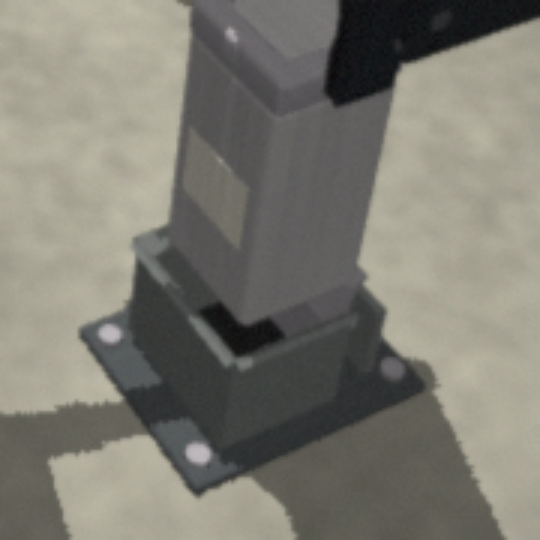

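The tin is centred over the pocket, with its lower corner at (240,320) in the crop. A last correction of under 1 mm, then a slow descent.

```bash

python3 -m jog '[[1,0.02,0.035,0.1,0],[1,0,0,0.1,0],[1,0,0,0.1,0],[1,0,0,0.1,0],[1,0,0,0,0]]'
python3 -m jog '[[1,0,0,0.1,0],[1,0,0,0.1,0],[1,0,0,0.1,0],[1,0,0,0,0]]'
```

```text
time: 28.28
tcp_pos: [522.1, -293.6, 154.4]
orientation: [[-0.971, 0.237, -0.001], [0.237, 0.971, 0.0], [0.001, 0.0, -1.0]]
force: [-0.8, -0.7, -5.2]
opening: 55.2
gripper_force: 30.0
time: 28.78
tcp_pos: [522.2, -293.7, 148.4]
orientation: [[-0.971, 0.237, -0.0], [0.237, 0.971, 0.0], [0.0, 0.0, -1.0]]
force: [0.1, -0.2, -5.4]
opening: 55.5
gripper_force: 30.0
```

```bash

for i in 1 2; do python3 -m jog '[[1,0,0,0.1,0],[1,0,0,0.1,0],[1,0,0,0.1,0],[1,0,0,0,0]]' | grep -vE "orient|grip"; done; python3 -m jog '[[1,0,0,0.1,0],[1,0,0,0.05,0],[1,0,0,0,0]]'
```

```text
time: 29.28
tcp_pos: [522.2, -293.7, 142.5]
force: [0.5, 0.7, -5.5]
opening: 55.7
time: 29.78
tcp_pos: [522.6, -294.1, 137.2]
force: [-0.9, -0.6, 1.4]
opening: 55.8
time: 30.15
tcp_pos: [522.5, -293.9, 133.9]
orientation: [[-0.971, 0.237, 0.0], [0.237, 0.971, -0.0], [-0.0, -0.0, -1.0]]
force: [-1.6, -0.1, 3.0]
opening: 55.8
gripper_force: 30.0
```

```bash

for i in 1 2; do python3 -m jog '[[1,0,0,0.05,0],[1,0,0,0.05,0],[1,0,0,0.04,0],[1,0,0,0,0]]' | grep -E "tcp|force:"; done; for i in 1 2 3; do python3 -m jog '[[1,0,0,0.05,0],[1,0,0,0,0]]' | grep -E "tcp|force:"; done
```

```text
tcp_pos: [523.0, -294.2, 133.6]
force: [-4.8, 2.1, 13.9]
gripper_force: 30.0
tcp_pos: [522.3, -293.7, 127.4]
force: [0.8, -1.4, -0.2]
gripper_force: 30.0
tcp_pos: [522.3, -293.7, 126.7]
force: [1.6, -0.9, -0.7]
gripper_force: 30.0
tcp_pos: [522.3, -293.7, 126.0]
force: [0.4, -1.2, 1.4]
gripper_force: 30.0
tcp_pos: [522.3, -293.7, 125.0]
force: [0.8, -0.4, 0.4]
gripper_force: 30.0
```

```bash
cat > tz.py <<'E'
from h import *
p=viewer.read_camera("side"); W=cloud(p); r=viewer.cut_out(p,"tall_tin_mid")[0]
q=W[r["pixels"]&(np.hypot(W[...,0]-523,W[...,1]+294)<45)]
k=q[q[:,2]>np.percentile(q[:,2],98)-6]; z=status.get_state()["tcp_pos"][2]
h=np.histogram(q[:,2],bins=np.arange(100,190,1)); i=h[0].argmax()
t=q[abs(q[:,2]-h[1][i]-.5)<2]
print("conf",r["conf"],"top z",np.median(t[:,2]).round(2),"n",h[0][i],"tcp",z.round(1),"diff",(np.median(t[:,2])-z).round(2))
A=np.c_[t[:,:2]-t[:,:2].mean(0),np.ones(len(t))]; print("top slopes deg",np.degrees(np.linalg.lstsq(A,t[:,2],rcond=None)[0][:2]).round(2))
E
python3 tz.py; python3 al.py | grep tin
```

```text
conf 0.69 top z 154.17 n 478 tcp 125.0 diff 29.12
top slopes deg [ 0.83 -0.77]
tin -x face n 766 pos -28.14 slope deg -0.01 zslope 0.0144 sd 0.75
tin -y face n 799 pos -27.62 slope deg 0.45 zslope 0.0049 sd 0.46
```

```bash

for i in 1 2 3 4 5; do python3 -m jog '[[1,0,0,0.05,0],[1,0,0,0.03,0],[1,0,0,0,0]]' | grep -E "tcp|force:|time"; done
```

```text
time: 32.42
tcp_pos: [522.4, -293.7, 123.4]
force: [0.4, -1.0, 1.5]
gripper_force: 30.0
time: 32.8
tcp_pos: [522.3, -293.8, 121.8]
force: [1.0, -0.3, 0.9]
gripper_force: 30.0
time: 33.17
tcp_pos: [522.3, -293.8, 120.2]
force: [1.0, -0.4, 1.1]
gripper_force: 30.0
time: 33.55
tcp_pos: [522.4, -293.8, 118.6]
force: [0.4, -0.3, 0.9]
gripper_force: 30.0
time: 33.92
tcp_pos: [522.3, -293.8, 117.0]
force: [1.1, -0.5, 0.5]
gripper_force: 30.0
```

```bash

for i in 1 2 3 4 5; do python3 -m jog '[[1,0,0,0.04,0],[1,0,0,0.03,0],[1,0,0,0,0]]' | grep -E "tcp|force:" | grep -v grip; done; python3 tz.py
```

```text
tcp_pos: [522.4, -293.7, 115.6]
force: [1.2, 0.6, 1.3]
tcp_pos: [522.4, -293.7, 114.2]
force: [1.2, 0.3, 0.7]
tcp_pos: [522.4, -293.7, 112.8]
force: [0.5, -0.4, 1.0]
tcp_pos: [522.3, -293.8, 111.4]
force: [0.9, -0.3, 0.6]
tcp_pos: [522.4, -293.7, 110.0]
force: [0.4, 0.1, 2.1]
conf 0.86 top z 139.12 n 427 tcp 110.0 diff 29.08
top slopes deg [ 0.98 -0.86]
```

```bash

for i in 1 2 3 4; do python3 -m jog '[[1,0,0,0.03,0],[1,0,0,0,0],[1,0,0,0,0]]' | grep -E "tcp|force:" | grep -v grip; done
```

```text
tcp_pos: [522.4, -293.7, 109.5]
force: [-0.1, -1.1, 1.2]
tcp_pos: [522.4, -293.7, 108.9]
force: [1.0, -0.5, 1.5]
tcp_pos: [522.4, -293.8, 108.6]
force: [0.2, -0.2, 4.2]
tcp_pos: [522.5, -293.8, 108.2]
force: [-0.5, 1.4, 5.2]
```

```bash

for i in 1 2; do python3 -m jog '[[1,0,0,0.03,0],[1,0,0,0,0],[1,0,0,0,0]]' | grep -E "tcp|force:" | grep -v grip; done
```

```text
tcp_pos: [522.5, -293.9, 107.9]
force: [-2.0, 0.7, 7.0]
tcp_pos: [522.6, -293.9, 107.7]
force: [-1.5, 1.0, 8.8]
```

```bash

for i in 1 2; do python3 -m jog '[[1,0,0,0.04,0],[1,0,0,0,0],[1,0,0,0,0]]' | grep -E "tcp|force:" | grep -v grip; done; python3 tz.py
```

```text
tcp_pos: [522.7, -294.0, 107.4]
force: [-1.7, 1.9, 10.1]
tcp_pos: [522.9, -294.0, 107.1]
force: [-3.4, 1.4, 13.2]
conf 0.98 top z 136.33 n 481 tcp 107.1 diff 29.22
top slopes deg [ 0.78 -0.7 ]
```

The force rises sharply at TCP z of about 109, and the pad force is now about 12 N, so the tin is home. I'll release and retreat.

```bash

python3 -m jog '[[0,0,0,-0.05,0],[-1,0,0,0,0],[-1,0,0,0,0],[-1,0,0,-0.5,0],[-1,0,0,-1,0],[-1,0,0,-1,0],[-1,0,0,-1,0],[-1,0,0,-1,0],[-1,0,0,-1,0],[-1,0,0,0,0]]'
sed -i 's/"tcp",z/"tcp",z/' tz.py; python3 tz.py; python3 al.py | grep tin
python3 - <<'E'
from h import *
p=viewer.read_camera("side"); cv2.imwrite("pics/end.png",p["image"][...,::-1])
E
```

```text
time: 40.25
tcp_pos: [523.7, -294.5, 218.8]
orientation: [[-0.971, 0.237, 0.004], [0.237, 0.971, -0.002], [-0.004, -0.001, -1.0]]
force: [0.8, 0.7, -0.3]
opening: 88.1
gripper_force: 0.0
conf 0.66 top z 136.75 n 658 tcp 215.9 diff -79.14
top slopes deg [0.19 0.08]
tin -x face n 294 pos -27.0 slope deg -0.09 zslope 0.3372 sd 1.34
tin -y face n 324 pos -27.17 slope deg 0.7 zslope 0.3026 sd 1.26
```

View pics/end.png

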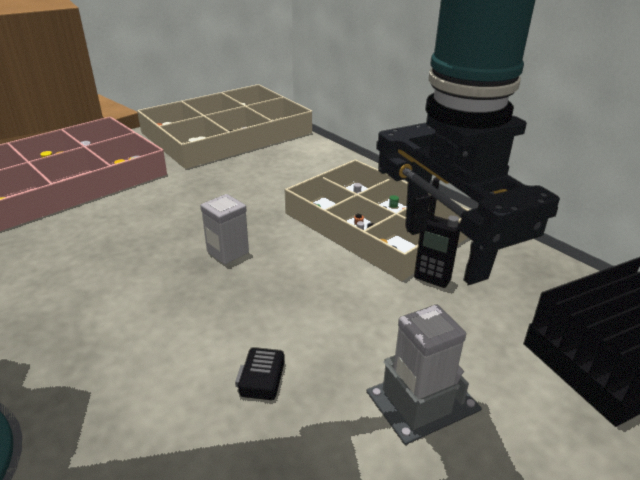

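The tall tin sits level in the holder at (430,360), with the gripper clear above it. The short tin stands upright at (225,230) and the other goods are undisturbed.

```bash
python3 -c "
from bench import manip
print(manip.hand_in())"
```

```text
the job is handed in; nothing more can be done
None
```

The tall tin was the heavier (about 5.1 N against 2.6 N) and now sits level in the holder, pressed onto the floor pad with about 12 N and released; the short tin is back upright where it stood, the other goods look undisturbed, and the job was handed in at about 40 s with no verdict returned.

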